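# Turn the folded lantern up to full

### The job

Switch on the folded lantern and turn it up to full: with the closed fingertips pointing down, press the round button in its middle, then lightly slide the fingertips along the curved dimmer bar from its shortest rib to its longest, touching all five ribs in turn and keeping the bar slightly pressed between them, but never down to its stop. Then take the hand away; do not lift or shift the lantern, and leave everything else where it stands.

Things in the scene. Friction and masses are not known exactly. Their poses are not given: they have to be found in the camera images.
- lantern: plastic folding lantern folded flat to a white round drum, 200 mm across, loose, 0.9 to 1.3 kg. Origin: centre of its underside, z up. Deck 45 mm high; on it a stack of discs (radius 48 mm, top 56 mm high) with a button in the middle, and round that a black curved dimmer bar with five ribs. A thin steel bail lies at its own -x side, 111 mm from the axis, 33 mm high.
- bar (a joint): how far the curved dimmer bar is pressed down, m: 0 at rest, 0.010 at its stop; it stays level, 0.5 N starts it, 3 N brings it to its stop, and it springs back. Centre line: arc of radius 78 mm about the lantern's axis, from -104 to +104 degrees (0 = lantern's x axis, + counter-clockwise from above), 26 mm wide, top 57 mm high at rest; ribs at -96, -48, 0, 48, 96 degrees.
- rib1: the first (shortest) of the five raised aluminium ribs on the lantern's bar, 8 mm long along the radius, rounded, 10 mm wide along the arc, 1.5 mm proud of the bar, top 58.5 mm above the sideboard at rest; origin on the middle of its top, x axis horizontal, radially outward
- rib2: the second of the five raised aluminium ribs on the lantern's bar, 12 mm long along the radius, rounded, 10 mm wide along the arc, 1.5 mm proud of the bar, top 58.5 mm above the sideboard at rest; origin on the middle of its top, x axis horizontal, radially outward
- rib3: the third (middle) of the five raised aluminium ribs on the lantern's bar, 16 mm long along the radius, rounded, 10 mm wide along the arc, 1.5 mm proud of the bar, top 58.5 mm above the sideboard at rest; origin on the middle of its top, x axis horizontal, radially outward
- rib4: the fourth of the five raised aluminium ribs on the lantern's bar, 20 mm long along the radius, rounded, 10 mm wide along the arc, 1.5 mm proud of the bar, top 58.5 mm above the sideboard at rest; origin on the middle of its top, x axis horizontal, radially outward
- rib5: the fifth (longest) of the five raised aluminium ribs on the lantern's bar, 24 mm long along the radius, rounded, 10 mm wide along the arc, 1.5 mm proud of the bar, top 58.5 mm above the sideboard at rest; origin on the middle of its top, x axis horizontal, radially outward
- button_top (a point): middle of the top of the grey round button (radius 14 mm) on the lantern's axis, 66 mm above the sideboard at rest, standing 10 mm above the discs around it
- button (a joint): how far the button is pressed down, m: 0 at rest, 0.006 at its stop; sprung, about 1.3 N starts it and 4 N brings it to its stop
- case: bystander: aluminium gift case with two lever latches and a handle on its front, 240 x 170 x 75 mm, loose, 1.4 kg; origin at the centre of its underside
- bowl: bystander: celadon bowl, 120 mm across, 55 mm high; origin at the centre of its underside
- dish: bystander: small glass dish, 80 mm across, 25 mm high; origin at the centre of its underside
- fork: bystander: stainless cake fork lying flat, 150 mm long along its x axis, 23 mm wide, 4 mm thick; origin at its middle, on its underside
- tin: bystander: brass candle tin with a white lid, 56 mm across, 45 mm high; origin at the centre of its underside
- jar: bystander: amber glass jar with a white label and cap, 66 mm across, 75 mm high; origin at the centre of its underside
There are look-alikes about, which are no part of the job. Leave any yellow look-alike of the lantern alone.

How it is judged:
By the outcome, as a careful person would: the job done as asked, in the order asked, and still so for the second after the job is handed in, with the robot touching nothing.
It also fails if it takes over 58 s, if anything falls off the work surface, if the arm or the gripper's body presses on something with over 40 N, if the wrist force passes 120 N, or if a joint passes its speed limit or range.

### The arm

A 6-joint arm with a two-finger parallel gripper is mounted at the origin on the work surface. World frame = base frame: x ahead of the robot, y to its left, z up, the work surface at z = 0. Lengths are in mm, angles in rad, forces in N, time in s.
With the tool pointing down it reaches from about 275 to 750 mm from the base axis. Payload 10.2 kg.
Tool frame: the origin (TCP) lies at the very end of the fingers, on their centre line; the grasp point (between the pads) lies 19 mm behind it; z points along the fingers, y is the direction in which the jaws open and shut (so a half turn about z gives the same grasp; the last joint's range is limited). The gripper opens to 85 mm and grips with 20 to 120 N. Pads are 22 mm wide; open, the fingers measure 114 mm over their backs; the gripper's body (76 mm by 85 mm) begins 54 mm behind the grasp point. The pads swing forward as they close: fully open they stand 13 mm farther back than shut.
Start: joints at [-1.388, 0.313, 1.498, -0, 1.331, -0.223], TCP at [207.234, -482.375, 231.294] pointing down, gripper open.
Joint ranges: [-2.94, 2.94], [-0.97, 2.17], [0.19, 2.56], [-1.23, 4.37], [0.02, 3.11], [-2.88, 2.88]. Speed limits (rad/s): [2.39, 2.39, 3.01, 3.14, 3.14, 3.14].

### API

Orientations are given as a unit quaternion [w, x, y, z].
In Python, from rig import ctrl, eyes, order gives the robot as it stands.
- The arm moves only by the tool move_arm, never from a script. Its argument "deltas" is a list of rows, each a list of 6 numbers: the shift along the tool's x, y, z in cm, then the turn, a rotation vector about the tool's x, y, z in degrees. A call has exactly 10 rows; each row shifts and turns the commanded pose from where the row before left it, along the tool's axes as they then stand; what a row does not reach is not made up. A row lasts 1/10 s, in which the tool goes at most 50 mm and 8.59 degrees, less where a joint would pass 70% of its speed; a pose out of reach is approached as far as the arm can. A call is refused whole if a number of a shift passes 5 or a number of a turn 8.59, either way. A call with a gripper value outside its range is refused whole. "grip" is the finger opening in cm, from 0 to 8.54, set as the call begins (left out, the last holds). The fingers move at their own pace and stop on an object; "newtons" is the grip in N (left out, the last holds). Time passes only in rows, so rows that do not move let the fingers close, or fill a call up. It gives the time, the measured TCP pose, the force and the opening at its end, in the units of the state.
- ctrl.sense(): the state, without advancing time (a new reading comes with each control period).
- eyes.capture(name): name is "side" or "top" or "wrist"; returns the picture (384x512x3 uint8, blue, green, red); there is no depth.
- eyes.camera_params(name): a dict with "K" (3x3 intrinsics, pixels), "k1" (the pictures are not rectified: a ray, as slopes to the right and down, at radius r is drawn at 1 + k1 r^2 times it, then the intrinsics apply), "camera_from_world" (4x4, takes a point from world to camera coordinates). Camera axes: x right, y down, z forward; pixel columns grow to the right and rows downward; lengths in mm; the calibration is good to about 2 mm. A picture is of the moment at which its call begins: read the wrist's pose just before it. camera_params takes no time and is no camera call; for the wrist camera it gives the pose at the moment of the call.
- order.finish_job(): hands the job in, once; it reports no verdict.
The state is a dict: "time_s": time; "joints": joint angles; "dq": joint speeds; "tau": joint torques, N m; "eef_pos": TCP position; "ee_rot": TCP orientation; "force": force on the tool from outside, world axes, zero at the start; "wrist_torque": the same for the moment, N m; "grip_width": opening from 0.0 (shut) to 1.0 (fully open).
Only numpy, scipy, OpenCV 4.12 (cv2) and the standard library are available. Lean on these libraries where they do the work, as an engineer would, in place of code of your own. Each camera call takes 0.05 s, during which the arm holds its last target.

## Working session

There is one attempt and no reset: what is moved stays moved. The work goes in short steps, Python scripts to look and compute and a tool call to move; the robot and the scene stay as the last step left them, time stands still between calls to the robot, and variables do not carry over. Pictures are saved under pics/ and viewed, and the job is handed in when it is done.

Besides the shell and the picture viewer there is one more tool, called after "Request:" by a JSON object that holds its "fn" and its "kwargs". move_arm: Moves the arm, as the interface text tells. Its arguments: {"type":"object","properties":{"deltas":{"type":"array"},"grip":{"type":"number"},"newtons":{"type":"number"}},"required":["deltas"]}

```bash
ls; mkdir -p pics
python3 - <<'E'
from rig import ctrl,eyes,order
import cv2
print(ctrl.sense())
for n in("side","top","wrist"):
    p=eyes.camera_params(n); print(n,p)
    cv2.imwrite(f"pics/{n}0.png",eyes.capture(n))
E
```

```text
pics
{'time_s': 0.0, 'joints': array([-1.38838140e+00,  3.13428462e-01,  1.49847399e+00, -1.61616121e-05,
        1.33100306e+00, -2.23427788e-01]), 'dq': array([-0.0004521 ,  0.00263619, -0.00086218,  0.00056142,  0.00029032,
       -0.0010934 ]), 'tau': array([ 1.03205981e-03, -4.12263787e+01, -2.59748447e+01, -1.58124249e-05,
        4.16958559e-03, -8.05302022e-06]), 'eef_pos': array([ 207.18722725, -482.09092392,  230.73220669]), 'ee_rot': array([-6.56452159e-04,  9.79481414e-01,  2.01533445e-01,  5.61339840e-06]), 'force': array([-0.10923282, -0.76308722, -0.94159049]), 'wrist_torque': array([-0.03985107, -0.0061794 , -0.00576068]), 'grip_width': 1.0028832967309251}
side {'K': array([[410.47554742,   0.        , 247.62754331],
       [  0.        , 410.47554742, 190.45580914],
       [  0.        ,   0.        ,   1.        ]]), 'k1': 0.048714978538222105, 'camera_from_world': array([[-9.88935195e-01, -1.48098535e-01, -8.60252556e-03,
         4.69585430e+02],
       [-1.03308698e-01,  7.29145337e-01, -6.76516364e-01,
         1.01202858e+02],
       [ 1.06463574e-01, -6.681421
[... 552 characters left out ...]
5171706e-03, -9.96694273e-01,
         1.46743705e+03],
       [ 0.00000000e+00,  0.00000000e+00,  0.00000000e+00,
         1.00000000e+00]])}
wrist {'K': array([[319.56261052,   0.        , 260.13006653],
       [  0.        , 319.56261052, 190.20316445],
       [  0.        ,   0.        ,   1.        ]]), 'k1': 0.022427664336822438, 'camera_from_world': array([[ 3.94115529e-01, -9.19059483e-01, -1.61745410e-03,
        -5.23818759e+02],
       [-8.79482876e-01, -3.77653823e-01,  2.89633323e-01,
        -3.64672756e+01],
       [-2.66801090e-01, -1.12726467e-01, -9.57136313e-01,
         3.79712960e+02],
       [ 0.00000000e+00,  0.00000000e+00,  0.00000000e+00,
         1.00000000e+00]])}
```

View pics/side0.png

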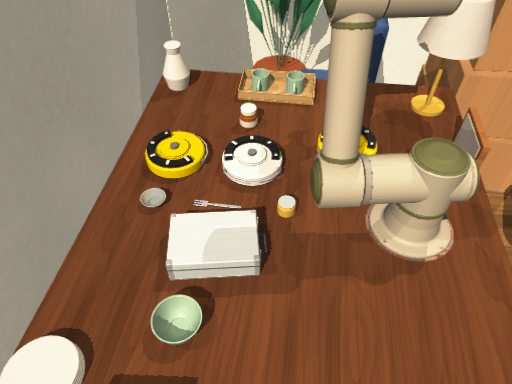

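View pics/top0.png

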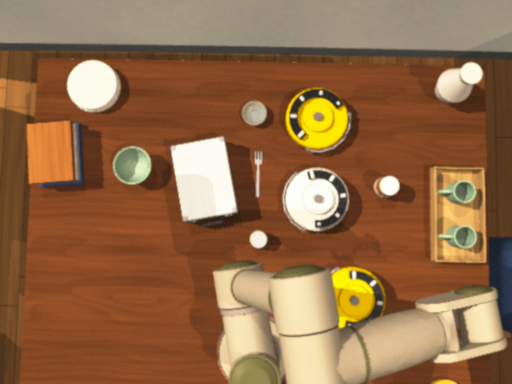

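View pics/wrist0.png

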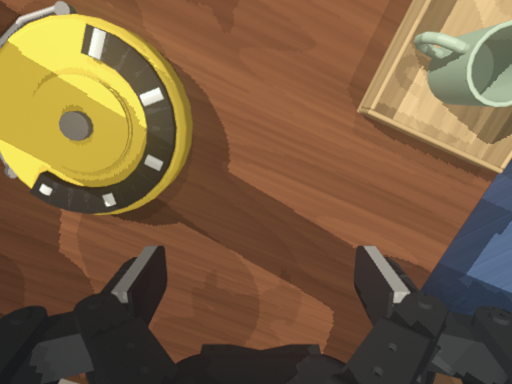

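```bash
cat > h.py <<'E'
import numpy as np,cv2
from rig import ctrl,eyes,order
def ray(p,uv):
    K=p["K"];d=np.array([[(uv[0]-K[0,2])/K[0,0],(uv[1]-K[1,2])/K[1,1]]])[0]
    r=np.linalg.norm(d);s=r
    for _ in range(20): s=r/(1+p["k1"]*s*s)
    d=d*(s/r if r>0 else 1)
    T=p["camera_from_world"];R=T[:3,:3];c=-R.T@T[:3,3]
    return c,R.T@np.array([d[0],d[1],1])
def onplane(p,uv,z):
    c,d=ray(p,uv);return c+d*(z-c[2])/d[2]
def proj(p,X):
    T=p["camera_from_world"];x=T[:3,:3]@np.asarray(X,float)+T[:3,3];d=x[:2]/x[2]
    d=d*(1+p["k1"]*(d@d));return d*p["K"][0,0]+p["K"][:2,2]
E
python3 - <<'E'
from h import *
for n,(x0,x1,y0,y1) in dict(top=(276,356,160,238),side=(214,294,130,190)).items():
    im=cv2.imread(f"pics/{n}0.png")[y0:y1,x0:x1]
    cv2.imwrite(f"pics/{n}0c.png",cv2.resize(im,None,fx=7,fy=7,interpolation=cv2.INTER_CUBIC))
print(onplane(eyes.camera_params("top"),(318.5,198.5),66),onplane(eyes.camera_params("side"),(253,153),66))
E
```

```text
[ 489.39666277 -187.32117449   66.        ] [ 482.95821394 -175.61241803   66.        ]
```

View pics/top0c.png

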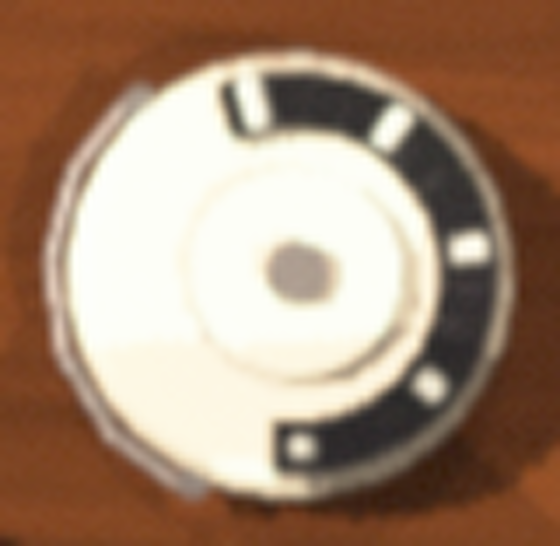

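View pics/side0c.png

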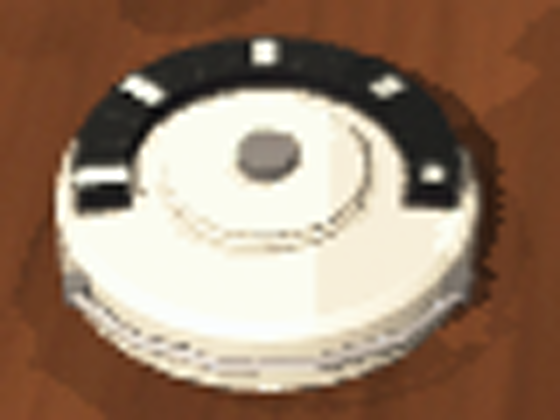

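Run:
```python
from h import *
from scipy.spatial.transform import Rotation as R
top,side,w=[eyes.camera_params(n) for n in("top","side","wrist")]
f=lambda c,o:((c[0]+.5)/7-.5+o[0],(c[1]+.5)/7-.5+o[1])
bt=onplane(top,f((300,271),(276,160)),66);bs=onplane(side,f((268,154),(214,130)),66)
print(bt,bs)
for i,(a,b) in enumerate(zip([(302,447),(431,386),(468,247),(392,129),(252,104)],[(433,174),(388,86),(265,53),(143,88),(103,176)])):
    t=onplane(top,f(a,(276,160)),58.5);s=onplane(side,f(b,(214,130)),58.5)
    for n,x,c in(("t",t,bt),("s",s,bs)):
        d=x-c; print(i+1,n,x.round(1),np.hypot(d[0],d[1]).round(1),(np.degrees(np.arctan2(d[1],d[0]))-(-96+48*i)).round(1)%360)
T=w["camera_from_world"];c=-T[:3,:3].T@T[:3,3]
s=ctrl.sense();q=s["ee_rot"];Rt=R.from_quat([q[1],q[2],q[3],q[0]])
print("cam in tool",Rt.inv().apply(c-s["eef_pos"]),Rt.as_matrix().round(3), proj(w,s["eef_pos"]),s["time_s"])
print(Rt.inv().apply(bt-s["eef_pos"]))
```

```text
[ 490.05930107 -187.09344369   66.        ] [ 487.59802819 -181.91029916   66.        ]
1 t [ 412.3 -189.7   58.5] 77.8 277.9
1 s [ 410.9 -187.1   58.5] 76.9 279.8
2 t [ 440.4 -246.8   58.5] 77.6 278.3
2 s [ 438.6 -246.1   58.5] 80.7 280.7
3 t [ 502.8 -263.    58.5] 76.9 279.5
3 s [ 500.5 -262.1   58.5] 81.2 279.2
4 t [ 555.1 -228.7   58.5] 77.2 279.4
4 s [ 554.8 -228.4   58.5] 81.7 277.3
5 t [ 565.1 -165.9   58.5] 78.0 279.8
5 s [ 562.6 -164.4   58.5] 77.1 277.1
cam in tool [  74.71218413   -0.46529316 -142.32887994] [[ 0.919  0.395 -0.   ]
 [ 0.395 -0.919  0.001]
 [ 0.    -0.001 -1.   ]] [261.3320472  251.48170362] 0.15
[ 376.3531015  -159.31629595  165.10492155]
```

Request:
{"fn": "move_arm", "kwargs": {"deltas": [[0.8,-0.4,0],[1.7,-0.8,0],[2.2,-1.0,0],[2.2,-1.0,0],[2.2,-1.0,0],[2.2,-1.0,0.1],[2.2,-1.0,0.2],[2.2,-1.0,0.4],[2.2,-1.0,0.5],[2.2,-1.0,0.5]], "grip": 0, "newtons": 20}}

```text
invalid input at $.deltas[0]: expected 6 numbers
```

Request:
{"fn": "move_arm", "kwargs": {"deltas": [[0.8,-0.4,0,0,0,0],[1.7,-0.8,0,0,0,0],[2.2,-1.0,0,0,0,0],[2.2,-1.0,0,0,0,0],[2.2,-1.0,0,0,0,0],[2.2,-1.0,0.1,0,0,0],[2.2,-1.0,0.2,0,0,0],[2.2,-1.0,0.4,0,0,0],[2.2,-1.0,0.5,0,0,0],[2.2,-1.0,0.5,0,0,0]], "grip": 0, "newtons": 20}}

```text
time_s: 1.15
eef_pos: [356.3, -317.1, 214.1]
ee_rot: [-0.0, 0.979, 0.202, 0.0]
force: [0.1, 0.0, 0.5]
grip_width: -0.001
```

Request:
{"fn": "move_arm", "kwargs": {"deltas": [[2.2,-1.0,0.5,0,0,0],[2.2,-1.0,0.5,0,0,0],[2.2,-1.0,0.5,0,0,0],[2.2,-1.0,0.5,0,0,0],[1.8,-1.0,0.5,0,0,0],[1.5,-1.0,0.4,0,0,0],[0.9,-0.7,0.3,0,0,0],[0.4,-0.1,0.1,0,0,0],[0,0,0,0,0,0],[0,0,0,0,0,0]]}}

```text
time_s: 2.15
eef_pos: [451.7, -203.6, 181.5]
ee_rot: [0.0, 0.98, 0.201, 0.0]
force: [-0.6, 0.2, 1.5]
grip_width: -0.001
```

Run:
```python
from h import *
s=ctrl.sense();print(s["time_s"],s["eef_pos"],s["ee_rot"],s["force"],s["grip_width"],s["joints"])
w=eyes.camera_params("wrist");im=eyes.capture("wrist");cv2.imwrite("pics/wrist1.png",im)
import pickle;pickle.dump(w,open("w1.pkl","wb"))
```

```text
2.15 [ 451.68727696 -203.61613547  181.45018562] [1.40680571e-04 9.79537348e-01 2.01262425e-01 3.11169633e-05] [-0.58197398  0.18477877  1.48751165] -0.0013990561567398044 [-6.60380891e-01  2.94400772e-01  1.65895695e+00 -1.46221998e-04
  1.18798069e+00  5.05176938e-01]
```

View pics/wrist1.png

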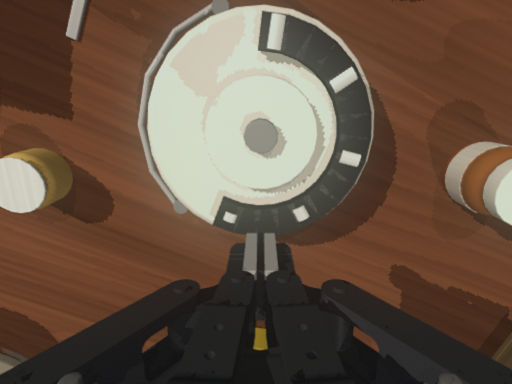

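Run:
```python
from h import *
import pickle
from scipy.optimize import least_squares
w=pickle.load(open("w1.pkl","rb"));im=cv2.imread("pics/wrist1.png")
def cen(m,uv):
    n,l,st,c=cv2.connectedComponentsWithStats(m.astype(np.uint8));i=l[uv[1],uv[0]];return c[i],st[i]
hsv=cv2.cvtColor(im,cv2.COLOR_BGR2HSV)
g=im.mean(2)
b,st=cen((g<165)&(g>90)&(hsv[...,1]<60),(261,136));print(b,st)
B=onplane(w,b,66);print(B)
P=[];
for uv in[(230,217),(301,214),(350,159),(344,79),(276,31)]:
    c,st=cen((g>110),uv);P.append(onplane(w,c,58.5));print(c,st,P[-1].round(1))
P=np.array(P)
a=np.radians([-96,-48,0,48,96])
r=least_squares(lambda v:np.r_[v[0]+78*np.cos(a+v[2])-P[:,0],v[1]+78*np.sin(a+v[2])-P[:,1]],[489,-186,-1.4])
print(r.x,np.degrees(r.x[2]),r.fun.round(1))
```

```text
[261.52986513 136.5867052 ] [ 244  118   37   40 1038]
[ 490.08540703 -187.73843863   66.        ]
[229.36134454 217.05042017] [223 211  14  12 119] [ 412.6 -189.9   58.5]
[300.49456522 213.21195652] [292 205  17  17 184] [ 440.8 -246.6   58.5]
[349.68679245 158.01886792] [339 150  22  17 265] [ 501.9 -263.3   58.5]
[343.25063291  79.38227848] [329  66  29  27 395] [ 555.1 -229.4   58.5]
[236.43000221 113.04581214] [  137     0   237   225 31651] [ 498.6 -162.1   58.5]
[ 470.8061429  -186.89830334   -1.23445012] -70.72878178829859 [-17.7  -7.5  -5.3 -12.3  42.8 -14.9  -8.7   2.8  12.3   8.5]
```

Run:
```python
from h import *
import pickle
from scipy.optimize import least_squares
from scipy.spatial.transform import Rotation as Ro
w=pickle.load(open("w1.pkl","rb"))
P=np.array([onplane(w,c,58.5) for c in[(229.4,217),(300.5,213.2),(349.7,158),(343.3,79.4),(276,31.5)]])
a=np.radians([-96,-48,0,48,96])
r=least_squares(lambda v:np.r_[v[0]+78*np.cos(a+v[2])-P[:,0],v[1]+78*np.sin(a+v[2])-P[:,1]],[489,-186,-1.4])
print(r.x,np.degrees(r.x[2]),r.fun.round(1))
s=ctrl.sense();q=s["ee_rot"];R=Ro.from_quat([q[1],q[2],q[3],q[0]])
x,y,t=r.x
print(s["eef_pos"])
print("button cm",R.inv().apply(np.array([x,y,66])-s["eef_pos"])/10)
```

```text
[ 490.22302941 -186.44856501   -1.42212067] -81.48151213133877 [-0.3 -0.2 -0.1  0.2  0.4  0.1 -0.1 -0.3 -0.1  0.3]
[ 451.64824969 -203.69808023  181.46972554]
button cm [ 4.22453905 -0.0689923  11.54715026]
```

Request:
{"fn": "move_arm", "kwargs": {"deltas": [[0.6,0,1.0,0,0,0],[1.0,0,1.5,0,0,0],[1.0,0,2.0,0,0,0],[1.0,0,2.0,0,0,0],[0.6,-0.1,2.0,0,0,0],[0,0,1.5,0,0,0],[0,0,0.7,0,0,0],[0,0,0.2,0,0,0],[0,0,0,0,0,0],[0,0,0,0,0,0]]}}

```text
time_s: 3.2
eef_pos: [490.3, -186.0, 73.0]
ee_rot: [0.0, 0.98, 0.201, 0.0]
force: [0.5, -0.1, 0.2]
grip_width: 0.003
```

Run:
```python
from h import *
s=ctrl.sense();print(s["time_s"],s["eef_pos"],s["force"])
for n in("wrist","side"):cv2.imwrite(f"pics/{n}2.png",eyes.capture(n))
im=cv2.imread("pics/side2.png")[120:200,204:304]
cv2.imwrite("pics/side2c.png",cv2.resize(im,None,fx=6,fy=6,interpolation=cv2.INTER_CUBIC))
s=ctrl.sense();print(s["time_s"],s["eef_pos"],s["force"])
```

```text
3.2 [ 490.33752493 -185.95806236   72.95561675] [ 0.5332937  -0.14261131  0.22951361]
3.3 [ 490.3227531  -185.8583445    72.92429862] [-0.03737791  0.22966984  0.24948434]
```

View pics/side2c.png

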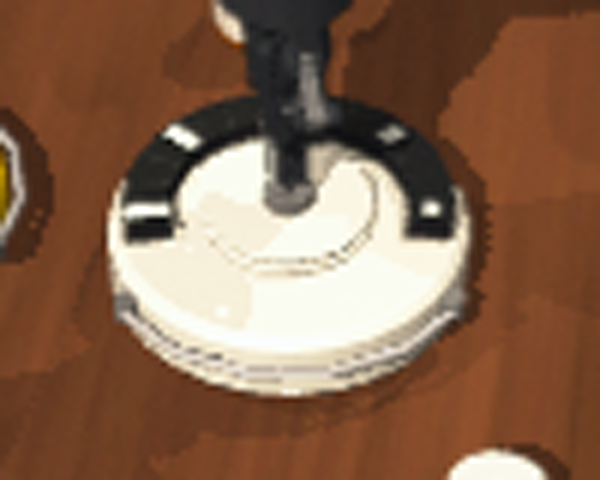

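View pics/wrist2.png

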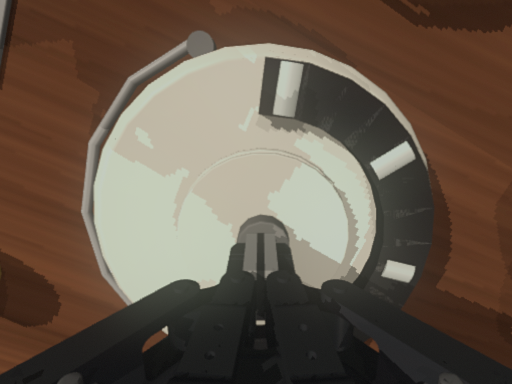

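Request:
{"fn": "move_arm", "kwargs": {"deltas": [[0,0,0.3,0,0,0],[0,0,0.3,0,0,0],[0,0,0.2,0,0,0],[0,0,0.1,0,0,0],[0,0,0.1,0,0,0],[0,0,0.1,0,0,0],[0,0,0.1,0,0,0],[0,0,0,0,0,0],[0,0,0,0,0,0],[0,0,0,0,0,0]]}}

```text
time_s: 4.3
eef_pos: [490.1, -185.7, 60.4]
ee_rot: [0.0, 0.979, 0.201, 0.0]
force: [0.5, -0.1, 4.4]
grip_width: -0.002
```

Request:
{"fn": "move_arm", "kwargs": {"deltas": [[0,0,0.05,0,0,0],[0,0,0.05,0,0,0],[0,0,0,0,0,0],[0,0,0,0,0,0],[0,0,0,0,0,0],[0,0,0,0,0,0],[0,0,0,0,0,0],[0,0,0,0,0,0],[0,0,0,0,0,0],[0,0,0,0,0,0]]}}

```text
time_s: 5.3
eef_pos: [490.1, -185.7, 59.9]
ee_rot: [0.0, 0.979, 0.202, 0.0]
force: [-3.7, 1.3, 11.3]
grip_width: 0.003
```

Run:
```python
from h import *
for i in range(3):
    s=ctrl.sense();print(s["time_s"],s["eef_pos"],s["force"])
cv2.imwrite(f"pics/wrist3.png",eyes.capture("wrist"))
```

```text
5.3 [ 490.14166628 -185.68131121   59.9241478 ] [-3.65042939  1.28788139 11.25489843]
5.3 [ 490.14166628 -185.68131121   59.9241478 ] [-3.65042939  1.28788139 11.25489843]
5.3 [ 490.14166628 -185.68131121   59.9241478 ] [-3.65042939  1.28788139 11.25489843]
```

View pics/wrist3.png

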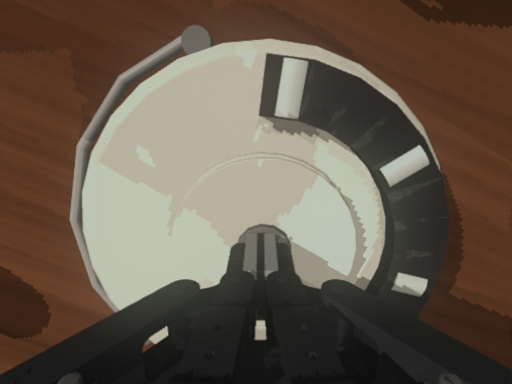

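Request:
{"fn": "move_arm", "kwargs": {"deltas": [[0,0,-0.2,0,0,0],[0,0,-0.5,0,0,0],[0,0,-0.8,0,0,0],[0,0,-0.5,0,0,0],[-1.5,-0.6,0,0,0,0],[-2.0,-0.9,0,0,0,0],[-2.0,-0.9,0,0,0,0],[-1.6,-0.6,0,0,0,0],[0,0,0,0,0,0],[0,0,0,0,0,0]]}}

```text
time_s: 6.35
eef_pos: [413.5, -186.3, 79.7]
ee_rot: [0.0, 0.98, 0.201, 0.0]
force: [-0.8, 0.1, -0.0]
grip_width: 0.0
```

Run:
```python
from h import *
import pickle
cv2.imwrite(f"pics/wrist4.png",eyes.capture("wrist"))
cv2.imwrite(f"pics/side4.png",eyes.capture("side"))
s=ctrl.sense();print(s["time_s"],s["eef_pos"],s["force"])
im=cv2.imread("pics/side4.png")[120:200,204:304]
cv2.imwrite("pics/side4c.png",cv2.resize(im,None,fx=6,fy=6,interpolation=cv2.INTER_CUBIC))
```

```text
6.45 [ 413.73306006 -186.27240403   79.47369706] [ 0.22067254  0.37321496 -0.62283341]
```

View pics/side4c.png

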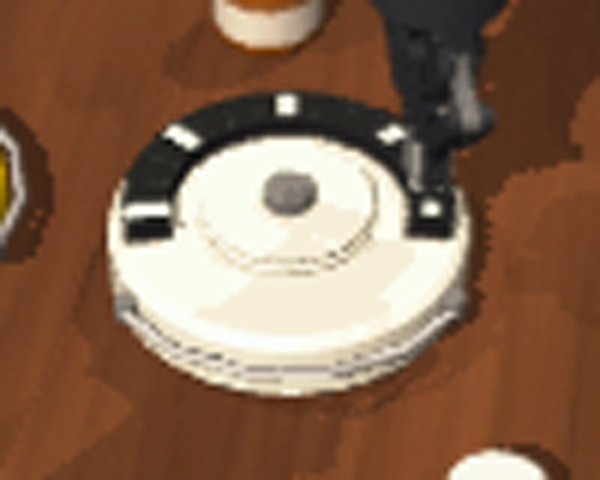

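View pics/wrist4.png

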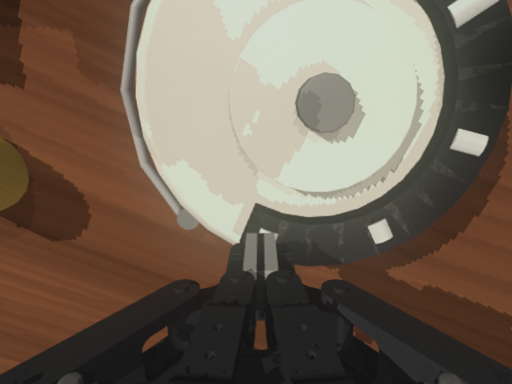

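```bash
cat > plan.py <<'E'
import sys
from h import *
from scipy.spatial.transform import Rotation as Ro
C=np.array([490.2,-186.4]);Y=-81.5
def path(angs,z,rows_each=10):
    s=ctrl.sense();q=s["ee_rot"];R=Ro.from_quat([q[1],q[2],q[3],q[0]])
    d=s["eef_pos"][:2]-C;print("t",s["time_s"],"pos",s["eef_pos"].round(1),"F",s["force"].round(1),"r",np.hypot(*d).round(1),"ang",(((np.degrees(np.arctan2(d[1],d[0]))-Y)+180)%360-180).round(1))
    acc=np.zeros(3);out=[]
    for a in angs:
        t=np.radians(a+Y);X=np.array([C[0]+78*np.cos(t),C[1]+78*np.sin(t),z])
        dd=R.inv().apply(X-s["eef_pos"])/10
        step=np.round(dd-acc,1);acc+=step;out.append(step.round(1).tolist()+[0,0,0])
    for i in range(0,len(out),10):print(out[i:i+10])
if __name__=="__main__":
    a0,a1,n,z=map(float,sys.argv[1:]);path(np.linspace(a0,a1,int(n)+1)[1:],z)
E
python3 - <<'E'
from h import *
w=eyes.camera_params("wrist");print(onplane(w,(325,102),66))
E
python3 plan.py -98 -98 1 60
```

```text
[ 490.51071933 -185.76312923   66.        ]
t 6.45 pos [ 413.7 -186.3   79.5] F [ 0.2  0.4 -0.6] r 76.5 ang -98.6
[[-0.2, 0.0, 1.9, 0, 0, 0]]
```

Request:
{"fn": "move_arm", "kwargs": {"deltas": [[-0.2,0,0.5,0,0,0],[0,0,0.7,0,0,0],[0,0,0.5,0,0,0],[0,0,0.2,0,0,0],[0,0,0.1,0,0,0],[0,0,0.1,0,0,0],[0,0,0.1,0,0,0],[0,0,0.1,0,0,0],[0,0,0.1,0,0,0],[0,0,0,0,0,0]]}}

```text
time_s: 7.45
eef_pos: [411.2, -186.9, 55.3]
ee_rot: [0.0, 0.979, 0.202, 0.0]
force: [-0.2, 1.1, 0.8]
grip_width: 0.003
```

```bash
python3 plan.py -98 -48 16 53.6
```

```text
t 7.45 pos [ 411.2 -186.9   55.3] F [-0.2  1.1  0.8] r 79.0 ang -98.1
[[-0.1, 0.5, 0.2, 0, 0, 0], [-0.1, 0.4, -0.0, 0, 0, 0], [-0.1, 0.4, -0.0, 0, 0, 0], [-0.1, 0.4, -0.0, 0, 0, 0], [-0.1, 0.4, -0.0, 0, 0, 0], [-0.0, 0.4, -0.0, 0, 0, 0], [-0.0, 0.5, -0.0, 0, 0, 0], [-0.0, 0.4, -0.0, 0, 0, 0], [0.0, 0.4, -0.0, 0, 0, 0], [0.1, 0.4, -0.0, 0, 0, 0]]
[[0.0, 0.4, -0.0, 0, 0, 0], [0.1, 0.5, -0.0, 0, 0, 0], [0.2, 0.4, -0.0, 0, 0, 0], [0.1, 0.4, -0.0, 0, 0, 0], [0.2, 0.4, -0.0, 0, 0, 0], [0.1, 0.3, -0.0, 0, 0, 0]]
```

Request:
{"fn": "move_arm", "kwargs": {"deltas": [[0,0,0.1,0,0,0],[-0.1,0.5,0.1,0,0,0],[-0.1,0.4,0,0,0,0],[-0.1,0.4,0,0,0,0],[-0.1,0.4,0,0,0,0],[-0.1,0.4,0,0,0,0],[0,0.4,0,0,0,0],[0,0.5,0,0,0,0],[0,0.4,0,0,0,0],[0,0.4,0,0,0,0]]}}

```text
time_s: 8.45
eef_pos: [421.7, -224.1, 53.3]
ee_rot: [-0.0, 0.979, 0.201, -0.0]
force: [-0.1, 1.5, 1.7]
grip_width: -0.0
```

```bash
python3 plan.py -70 -37 10 53.6
```

```text
t 8.45 pos [ 421.7 -224.1   53.3] F [-0.1  1.5  1.7] r 78.2 ang -69.7
[[0.1, 0.4, -0.0, 0, 0, 0], [0.0, 0.4, -0.0, 0, 0, 0], [0.2, 0.5, -0.0, 0, 0, 0], [0.1, 0.4, -0.0, 0, 0, 0], [0.1, 0.4, -0.0, 0, 0, 0], [0.2, 0.4, -0.0, 0, 0, 0], [0.2, 0.4, -0.0, 0, 0, 0], [0.2, 0.4, -0.0, 0, 0, 0], [0.3, 0.4, -0.0, 0, 0, 0], [0.3, 0.4, -0.0, 0, 0, 0]]
```

Request:
{"fn": "move_arm", "kwargs": {"deltas": [[0.1,0.4,0,0,0,0],[0,0.4,0,0,0,0],[0.2,0.5,0,0,0,0],[0.1,0.4,0,0,0,0],[0.1,0.4,0,0,0,0],[0.2,0.4,0,0,0,0],[0.2,0.4,0,0,0,0],[0.2,0.4,0,0,0,0],[0.3,0.4,0,0,0,0],[0.3,0.4,0,0,0,0]]}}

```text
time_s: 9.45
eef_pos: [453.8, -255.0, 53.3]
ee_rot: [0.0, 0.979, 0.202, 0.0]
force: [-0.9, 0.7, 2.3]
grip_width: 0.001
```

```bash
python3 plan.py -35 -2 10 53.6
```

```text
t 9.45 pos [ 453.8 -255.    53.3] F [-0.9  0.7  2.3] r 77.7 ang -36.4
[[0.4, 0.5, -0.0, 0, 0, 0], [0.3, 0.3, -0.0, 0, 0, 0], [0.4, 0.3, -0.0, 0, 0, 0], [0.3, 0.3, -0.0, 0, 0, 0], [0.4, 0.3, -0.0, 0, 0, 0], [0.4, 0.2, -0.0, 0, 0, 0], [0.4, 0.2, -0.0, 0, 0, 0], [0.4, 0.2, -0.0, 0, 0, 0], [0.4, 0.2, -0.0, 0, 0, 0], [0.4, 0.1, -0.0, 0, 0, 0]]
```

Request:
{"fn": "move_arm", "kwargs": {"deltas": [[0.4,0.5,0,0,0,0],[0.3,0.3,0,0,0,0],[0.4,0.3,0,0,0,0],[0.3,0.3,0,0,0,0],[0.4,0.3,0,0,0,0],[0.4,0.2,0,0,0,0],[0.4,0.2,0,0,0,0],[0.4,0.2,0,0,0,0],[0.4,0.2,0,0,0,0],[0.4,0.1,0,0,0,0]]}}

```text
time_s: 10.45
eef_pos: [499.0, -263.7, 53.4]
ee_rot: [0.0, 0.979, 0.201, 0.0]
force: [-1.3, -1.0, 2.3]
grip_width: -0.0
```

```bash
python3 plan.py -2 32 10 53.6
```

```text
t 10.45 pos [ 499.  -263.7   53.4] F [-1.3 -1.   2.3] r 77.8 ang -2.0
[[0.4, 0.1, -0.0, 0, 0, 0], [0.5, 0.1, -0.0, 0, 0, 0], [0.5, 0.1, -0.0, 0, 0, 0], [0.4, 0.0, -0.0, 0, 0, 0], [0.5, 0.0, -0.0, 0, 0, 0], [0.4, 0.0, -0.0, 0, 0, 0], [0.5, -0.0, -0.0, 0, 0, 0], [0.5, -0.1, -0.0, 0, 0, 0], [0.4, -0.1, -0.0, 0, 0, 0], [0.5, -0.1, -0.0, 0, 0, 0]]
```

Request:
{"fn": "move_arm", "kwargs": {"deltas": [[0.4,0.1,0,0,0,0],[0.5,0.1,0,0,0,0],[0.5,0.1,0,0,0,0],[0.4,0,0,0,0,0],[0.5,0,0,0,0,0],[0.4,0,0,0,0,0],[0.5,0,0,0,0,0],[0.5,-0.1,0,0,0,0],[0.4,-0.1,0,0,0,0],[0.5,-0.1,0,0,0,0]]}}

```text
time_s: 11.45
eef_pos: [541.1, -245.2, 53.3]
ee_rot: [-0.0, 0.979, 0.202, -0.0]
force: [-0.7, -0.8, 2.4]
grip_width: -0.002
```

```bash
python3 plan.py 32 66 10 53.6
```

```text
t 11.45 pos [ 541.1 -245.2   53.3] F [-0.7 -0.8  2.4] r 77.8 ang 32.3
[[0.4, -0.1, -0.0, 0, 0, 0], [0.4, -0.2, -0.0, 0, 0, 0], [0.4, -0.2, -0.0, 0, 0, 0], [0.4, -0.2, -0.0, 0, 0, 0], [0.4, -0.3, -0.0, 0, 0, 0], [0.4, -0.2, -0.0, 0, 0, 0], [0.4, -0.3, -0.0, 0, 0, 0], [0.3, -0.3, -0.0, 0, 0, 0], [0.3, -0.4, -0.0, 0, 0, 0], [0.3, -0.3, -0.0, 0, 0, 0]]
```

Request:
{"fn": "move_arm", "kwargs": {"deltas": [[0.4,-0.1,0,0,0,0],[0.4,-0.2,0,0,0,0],[0.4,-0.2,0,0,0,0],[0.4,-0.2,0,0,0,0],[0.4,-0.3,0,0,0,0],[0.4,-0.2,0,0,0,0],[0.4,-0.3,0,0,0,0],[0.3,-0.3,0,0,0,0],[0.3,-0.4,0,0,0,0],[0.3,-0.3,0,0,0,0]]}}

```text
time_s: 12.45
eef_pos: [565.0, -207.4, 53.3]
ee_rot: [-0.0, 0.979, 0.202, -0.0]
force: [-0.9, -0.7, 1.8]
grip_width: -0.0
```

```bash
python3 plan.py 66 97 9 53.6
```

```text
t 12.45 pos [ 565.  -207.4   53.3] F [-0.9 -0.7  1.8] r 77.7 ang 65.8
[[0.3, -0.4, -0.0, 0, 0, 0], [0.3, -0.4, -0.0, 0, 0, 0], [0.2, -0.4, -0.0, 0, 0, 0], [0.2, -0.4, -0.0, 0, 0, 0], [0.2, -0.4, -0.0, 0, 0, 0], [0.2, -0.5, -0.0, 0, 0, 0], [0.1, -0.4, -0.0, 0, 0, 0], [0.1, -0.5, -0.0, 0, 0, 0], [0.1, -0.4, -0.0, 0, 0, 0]]
```

Request:
{"fn": "move_arm", "kwargs": {"deltas": [[0.3,-0.4,0,0,0,0],[0.3,-0.4,0,0,0,0],[0.2,-0.4,0,0,0,0],[0.2,-0.4,0,0,0,0],[0.2,-0.4,0,0,0,0],[0.2,-0.5,0,0,0,0],[0.1,-0.4,0,0,0,0],[0.1,-0.5,0,0,0,0],[0.1,-0.4,0,0,0,0],[0,0,0,0,0,0]]}}

```text
time_s: 13.45
eef_pos: [565.4, -165.5, 53.3]
ee_rot: [-0.0, 0.979, 0.202, -0.0]
force: [0.6, 1.4, 1.4]
grip_width: 0.002
```

```bash
python3 plan.py 97 97 1 53.6
```

```text
t 13.45 pos [ 565.4 -165.5   53.3] F [0.6 1.4 1.4] r 78.1 ang 97.1
[[-0.0, 0.0, -0.0, 0, 0, 0]]
```

Rib 5 reached; lift straight up, well clear.

Request:
{"fn": "move_arm", "kwargs": {"deltas": [[0,0,-0.2,0,0,0],[0,0,-0.5,0,0,0],[0,0,-1,0,0,0],[0,0,-2,0,0,0],[0,0,-2,0,0,0],[0,0,-2,0,0,0],[0,0,-2,0,0,0],[-1,0,-1.5,0,0,0],[-1,0,-0.5,0,0,0],[0,0,0,0,0,0]]}}

```text
time_s: 14.45
eef_pos: [546.5, -174.8, 171.1]
ee_rot: [0.0, 0.98, 0.201, 0.0]
force: [0.7, 0.2, -0.5]
grip_width: 0.003
```

Request:
{"fn": "move_arm", "kwargs": {"deltas": [[-1.5,0,0,0,0,0],[-2,0,0,0,0,0],[-2,0,0,0,0,0],[-2,0,0,0,0,0],[-2,0,0,0,0,0],[-2,0,0,0,0,0],[-1,0,0,0,0,0],[-0.5,0,0,0,0,0],[0,0,0,0,0,0],[0,0,0,0,0,0]]}}

```text
time_s: 15.45
eef_pos: [428.2, -225.3, 170.2]
ee_rot: [-0.0, 0.979, 0.202, 0.0]
force: [-0.1, 0.3, 0.5]
grip_width: 0.002
```

Run:
```python
from h import *
s=ctrl.sense();print(s["time_s"],s["eef_pos"],s["force"])
w=eyes.camera_params("wrist");im=eyes.capture("wrist");cv2.imwrite("pics/wrist5.png",im)
a=cv2.imread("pics/side0.png");im=eyes.capture("side");cv2.imwrite("pics/side5.png",im)
cv2.imwrite("pics/side5c.png",cv2.resize(np.vstack([a[100:350,130:310]]*1+[ ]) if 0 else np.hstack([a[100:350,130:310],im[100:350,130:310]]),None,fx=2,fy=2))
import pickle;pickle.dump(w,open("w5.pkl","wb"))
```

```text
15.45 [ 428.15375841 -225.30012642  170.19159062] [-0.14516826  0.28306615  0.49196603]
```

View pics/side5c.png

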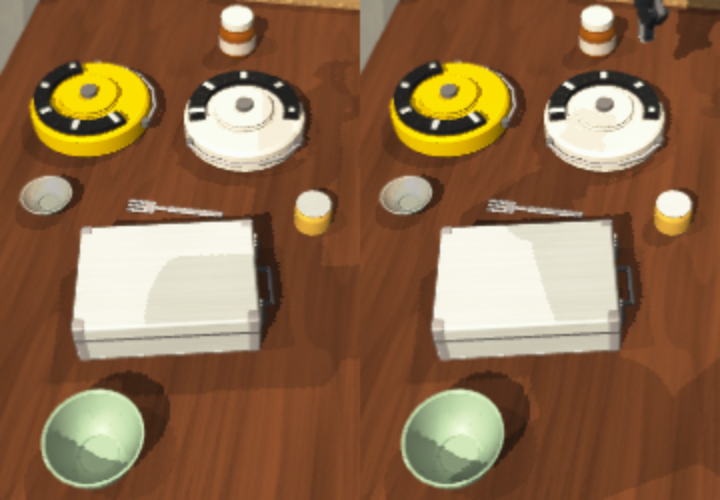

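View pics/wrist5.png

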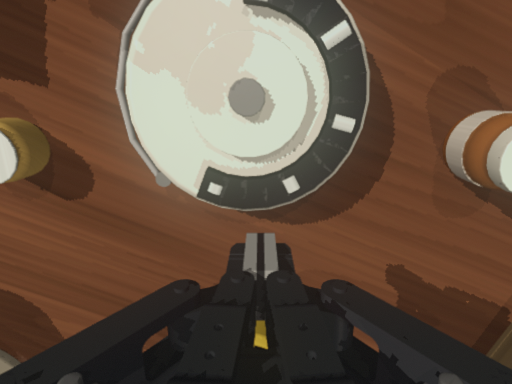

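Run:
```python
from h import *
import pickle
w=pickle.load(open("w5.pkl","rb"))
for uv,z in(((247,97),66),((215,188.5),58.5),((291,184.5),58.5),((343.5,123.5),58.5),((336,34),58.5)):print(onplane(w,uv,z).round(1))
print(order.finish_job())
```

```text
[ 490.3 -187.4   66. ]
[ 412.5 -190.6   58.5]
[ 440.5 -247.1   58.5]
[ 501.4 -263.9   58.5]
[ 555.3 -229.4   58.5]
the job is handed in; nothing more can be done
None
```

The white folded lantern should now be on and turned up to full, and I handed the job in at about 15.5 s of the 58 s allowed. The handover gave no verdict, and I could not read the lantern's own state. What follows rests on the forces and positions I measured.

- **Button:** I pressed it with closed fingertips pointing down. The force jumped at 60 mm height, which is its stop; the last reading was 11 N.
- **Dimmer bar:** I slid from the shortest rib (−98°) to the longest (+97°), staying within about 1 mm of its centre line.
    - Fingertip height along the slide read about 53.3 mm. That means the bar was pressed roughly 3.7 mm between ribs and 5.2 mm on them, against a 10 mm stop.
    - The vertical force read at most 2.4 N, which was only sampled once a second.
- **Afterwards:** I lifted the hand straight up and moved it away, with wrist force near zero.

In the last camera check, the button and ribs 1–4 came out within about 1 mm of where they were before the press; I did not re-measure rib 5. The side view showed the things in the area compared (case, bowl, dish, fork, tin, jar and one yellow look-alike) still in their places. No check failed or disagreed.

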